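Hang the gauge and press its label holder home

TASK

Two tool stations stand side by side on the bench; one is still empty. Take the drill gauge (the upright steel plate with the round eye) out of the wooden block and hang it by its eye on the empty station's peg, letting go of it; then push the label holder from the block down behind the front lip of that same station, label facing the front, until it is fully home against the sprung seat, without forcing it. Finish while still holding the label holder pressed fully down: do not let go, and leave the other things on the bench where they are.

Things in the scene. Friction and masses are not known exactly. Their poses are not given: they have to be found in the camera images.
- station: The EMPTY tool station, fixed, left or right of the full one: grey stand 130 deep (x), 100 wide (y), with bare peg and empty slot. Origin: centre of its underside; z up, +x to its back board. Base 12 mm thick. Back board at x +55..+65 mm, top z 140. The label slot runs along y at the front edge, centred on x -45 mm.
- peg_tip (a point): Tip of the empty peg's axis: x 10, y 0, z 130 mm in the station's frame, axes as the station. The peg is a plain round bar, 8 mm diameter; from this tip it runs back (+x) 45 mm to the board, falling 10 mm on the way.
- slot_mouth (a point): Centre of the slot at the front lip's top edge: x -45, y 0, z 42 mm in the station's frame, axes as the station. Slot 12 mm wide (x), 68 long (y, solid ends), between a 4 mm steel front lip and the 8 mm shelf edge behind; both flare apart up to z 52 as a lead-in.
- seat (a joint): Travel (m) of the sprung seat in the slot: 0 free (its top 20 mm below slot_mouth), 0.008 fully down at its stop (28 mm below slot_mouth). The spring pushes up with 4 N at 0, rising evenly to 8 N at 0.008, and lifts the holder again if it is let go.
- full_station: The other station, fixed, same make, origin and axes; a gauge already hangs on its peg and a label holder already sits in its slot (both fixed to it). Side by side with the empty one, centres 170 to 200 mm apart.
- gauge: Loose drill gauge: upright steel plate 46 wide (y), 8 thick (x), 80 mm high, with an eye of 26 mm diameter through it along x; dark wooden grip tab on top, 24 (y) by 14 (x), 80 to 119 mm above the origin. Origin: centre of the bottom edge, z up. 0.1 to 0.2 kg. Starts upright in a groove of the block, facing as the block does, may lean 4 degrees.
- gauge_eye (a point): Centre of the gauge's hanging eye, 58 mm above its origin. Axes as gauge.
- gauge_top (a point): Centre of the top face of the gauge's grip tab, 119 mm above its origin.
- holder: Loose label holder: upright aluminium blade 60 wide (y), 8 thick (x), 48 mm high, no hole, paper label on its front (-x) face; grey grip tab on top, 24 (y) by 14 (x), 48 to 85 mm above the origin. Origin: centre of the bottom edge, z up. 0.05 to 0.12 kg. Starts upright in the other groove, may lean 4 degrees. Home: origin 28 mm below slot_mouth.
- holder_top (a point): Centre of the top face of the holder's grip tab, 85 mm above its origin.
- holder_label (a point): Centre of the pale paper label (50 x 14 mm) on the holder's -x face, 39 mm above its origin. It must end facing the station's front (-x of the station).
- block: Fixed wooden block 100 (x) by 90 (y) by 36 mm high, origin at the centre of its underside, two grooves along y, 9.6 mm wide, at x -27 and +27 mm, floors at z 10 mm. Its front (-x) faces roughly as the stations' fronts do (within 10 degrees). Which groove holds the gauge and which the holder varies.
- ink_bottle: Bystander, to be left alone: small square dark blue ink bottle with black cap, 50x50x66 mm, origin at the centre of its underside.
- rubber_stamp: Bystander, to be left alone: wooden rubber stamp with turned handle, standing, 25x62x76 mm, origin at the centre of its underside.
- fuse_carrier: Bystander, to be left alone: white ceramic fuse carrier, 22x78x32 mm, origin at the centre of its underside.
- bobbin: Bystander, to be left alone: wire bobbin, standing, 30x40x46 mm, origin at the centre of its underside.

How it is judged:
By the outcome, as a careful person would: the job done as asked, in the order asked, and still so for the second after the job is handed in, while the arm keeps its last pose, push and grip.
It also fails if it takes over 64 s, if anything falls off the work surface, if the arm or the gripper's body presses on something with over 40 N, if the wrist force passes 120 N, or if a joint passes its speed limit or range.

ROBOT

A 6-joint arm with a two-finger parallel gripper is mounted at the origin on a cart in front of the work surface, level with it; the furniture and walls round the work are solid. World frame = base frame: x ahead of the robot, y to its left, z up, the work surface at z = 0. Lengths are in m, angles in degrees, forces in N, time in s.
With the tool pointing down it reaches from about 0.275 to 0.825 m from the base axis. Payload 5.2 kg.
Tool frame: the origin (TCP) lies at the very end of the fingers, on their centre line; the grasp point (between the pads) lies 19 mm behind it; z points along the fingers, y is the line along which they close (so a half turn about z gives the same grasp; the last joint's range is limited). The gripper opens to 93 mm and grips with 3 to 60 N. Pads are 15 mm wide; open, the fingers measure 128 mm over their backs; the gripper's body (75 mm by 188 mm) begins 65 mm behind the grasp point.
Start: joints at [-80.317, 14.817, 87.949, -0, 77.235, -11.62], TCP at [0.2, -0.512, 0.194] pointing down, gripper open.
Joint ranges: [-179.93, 179.93], [-52.35, 119.4], [10.71, 147.94], [-69.91, 249.91], [12.55, 155.21], [-178.61, 178.61]. Speed limits (degrees/s): [147.25, 147.25, 180, 180, 180, 180].

INTERFACE

Orientations are given as a 3x3 rotation matrix whose columns are the frame's x, y, z axes.
In Python, from plant import sensors, cams, r gives the robot as it stands.
- The arm moves only by the tool arm_command, never from a script. Its argument "moves" is a list of rows, each a list of 5 numbers: the shift along the tool's x, y, z as a fraction of full scale, then the turn about the tool's z as a fraction of full scale, then the gripper command: -1 is fully open, 1 is shut, values between are in proportion. In form: [[tx, ty, tz, turn, claw], ...]. A call has 1 to 8 rows; each row is the pose to reach, as a shift and turn from the pose commanded when the call began, along the tool's axes at that moment; what a row does not reach only later rows make up. Full scale, the value 1, is 0.25 m for a shift and pi/2 rad for a turn. A row lasts 1/8 s, in which the tool goes at most 62.5 mm and 10.7 degrees, less where a joint would pass 70% of its speed; a pose out of reach is approached as far as the arm can. A call with a number of a shift or a turn outside -1 to 1 is refused whole. A call with a gripper value outside its range is refused whole. The fingers move at their own pace and stop on an object; "grip_force" is the grip in N (left out, the last holds). Time passes only in rows, so rows that repeat a pose let the fingers close. It gives the time, the measured TCP pose, the force, the opening and the grip force at its end, in the units of the state.
- sensors.observe(): the state, without advancing time (a new reading comes with each control period).
- cams.capture(name): name is "scene" or "side" or "wrist"; returns the picture (400x640x3 uint8, blue, green, red); there is no depth.
- cams.camera_model(name): a dict with "fx", "fy", "cx", "cy" (pixels), "R" (3x3) and "t" (3): a world point X has camera coordinates R X + t. Camera axes: x right, y down, z forward; pixel columns grow to the right and rows downward; lengths in m; the calibration is good to about 2 mm. A picture is of the moment at which its call begins: read the wrist's pose just before it. camera_model takes no time and is no camera call; for the wrist camera it gives the pose at the moment of the call.
- r.close_job(): hands the job in; it is judged then, once.
The state is a dict: "clock": time; "joints": joint angles; "joint_velocities": joint speeds; "tau": joint torques, N m; "ee_pos": TCP position; "eef_rot": TCP orientation; "ft_force": force on the tool from outside, world axes, zero at the start; "ft_torque": the same for the moment, N m; "gripper_width": opening from 0.0 (shut) to 1.0 (fully open); "finger_force": force on a finger pad.
Only numpy, scipy, OpenCV 4.12 (cv2) and the standard library are available. Lean on these libraries where they do the work, as an engineer would, in place of code of your own. Each camera call takes 0.05 s, during which the arm holds its last target. There are 200 camera calls.

## Working session

There is one attempt and no reset: what is moved stays moved. The work goes in short steps, Python scripts to look and compute and a tool call to move; the robot and the scene stay as the last step left them, time stands still between calls to the robot, and variables do not carry over. Pictures are saved under pics/ and viewed, at most 13 in all, crops included, and the job is handed in when it is done.

Besides the shell and the picture viewer there is one more tool, called after ">>>" in YAML: its name, and indented under it one key for each argument. arm_command: Moves the arm, as the interface text tells. Shift numbers are shares of 0.25 m and turn numbers shares of pi/2 rad, none past 1 either way. Its arguments: {"type":"object","properties":{"moves":{"type":"array","items":{"type":"array","items":{"type":"number","minimum":-1,"maximum":1}}},"grip_force":{"type":"number"}},"required":["moves"]}

```bash
ls; mkdir -p pics
python3 - <<'E'
from plant import sensors,cams,r
import cv2,numpy as np
s=sensors.observe();print(s['clock'],s['ee_pos'],s['eef_rot'],s['gripper_width'])
for n in("scene","side"):
    cv2.imwrite(f"pics/{n}0.png",cams.capture(n));m=cams.camera_model(n);R=np.array(m['R']);print(n,m['fx'],m['cx'],m['cy'],R.round(3).tolist(),(-R.T@np.array(m['t'])).round(3))
E
```

```text
pics
0.0 [ 0.1997218  -0.5118301   0.19285014] [[ 9.31682099e-01  3.63274525e-01 -2.94954733e-04]
 [ 3.63274468e-01 -9.31680540e-01  1.74139111e-03]
 [ 3.57799443e-04 -1.72957245e-03 -9.99998440e-01]] 1.0013540683003503
scene 506.24842610860526 319.62791256176547 200.71457397756075 [[-0.839, -0.544, 0.016], [-0.4, 0.595, -0.697], [0.37, -0.591, -0.717]] [0.287 0.38  0.725]
side 406.6121775960073 314.5205288237765 202.0138185100118 [[-0.997, 0.077, -0.024], [0.056, 0.452, -0.89], [-0.058, -0.889, -0.455]] [0.627 0.629 0.488]
```

View pics/scene0.png

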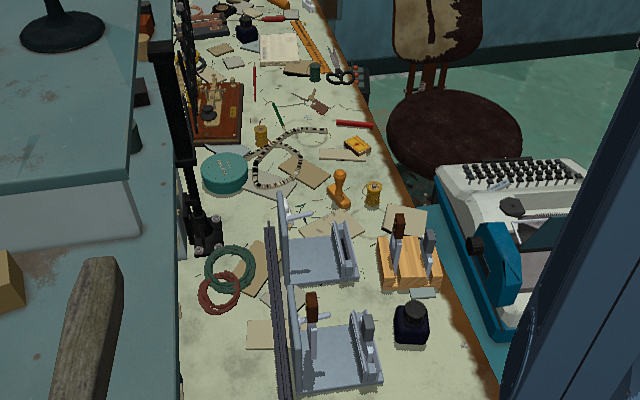

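View pics/side0.png

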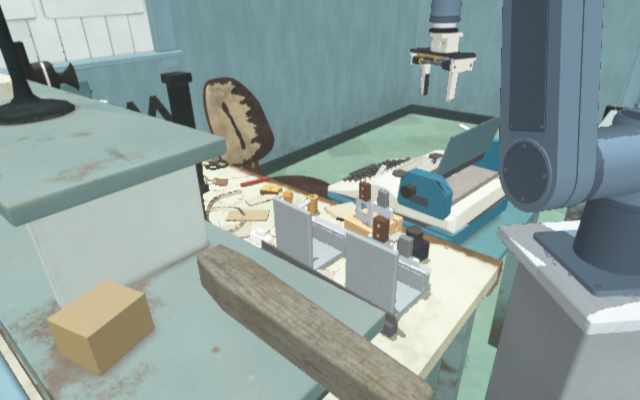

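The scene view shows the empty station near px (320,250), the full one near (335,350), and the block at (410,260) with the gauge (brown tab, 399,222) and the holder (grey tab, 430,240). Next I'll zoom in.

```bash
cat > h.py <<'E'
import cv2,numpy as np
from plant import sensors,cams,r
def ray(m,u,v,z):
    R=np.array(m['R']);t=np.array(m['t']);c=-R.T@t
    d=R.T@np.array([(u-m['cx'])/m['fx'],(v-m['cy'])/m['fy'],1])
    return c+d*(z-c[2])/d[2]
def proj(m,X):
    p=np.array(m['R'])@np.asarray(X)+np.array(m['t']);return np.array([m['fx']*p[0]/p[2]+m['cx'],m['fy']*p[1]/p[2]+m['cy']])
E
python3 - <<'E'
import cv2
i=cv2.imread('pics/scene0.png')[180:400,250:460]
cv2.imwrite('pics/c0.png',cv2.resize(i,None,fx=2.7,fy=2.7,interpolation=cv2.INTER_CUBIC))
E
```

```text
(no output)
```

View pics/c0.png

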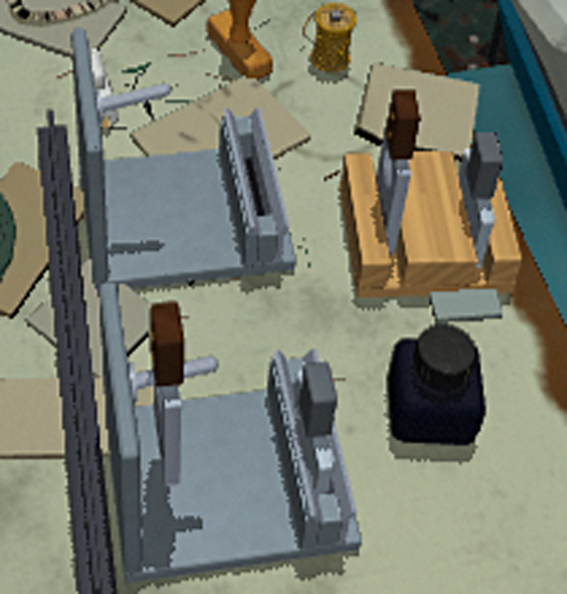

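The crop shows the peg tip at (170,91), the slot mouth around (248,190), block top corners at (345,155), (362,265) and (521,262), the gauge tab top at about (405,95) and the holder tab top at about (485,137).

Run:
```python
from h import *
m=cams.camera_model('scene')
P=dict(blkA=(345,155,.036),blkB=(362,264,.036),blkC=(521,261,.036),gtop=(405,94,.125),htop=(485,137,.093),peg=(170,91,.13),
 e_near_front=(295,266,.012),e_board_top_far=(80,31,.14),e_board_top_near=(105,147+135,.14),f_near_front=(358,548,.012),f_front_lip_far=(280,353,.052),
 f_boardtop_far=(108,287,.14),f_boardtop_near=(135,452,.14),e_lipL=(225,112,.052),e_lipR=(258,110,.052),e_nearL=(250,235,.052),e_nearR=(288,232,.052),e_boardtop_near2=(97,150,.14),fgtop=(167,306,.125),fhtop=(318,368,.1), bottle=(447,345,.066))
for k,(u,v,z) in P.items(): print(k,ray(m,250+u/2.7,180+v/2.7,z).round(4))
```

```text
blkA [ 0.5072 -0.1698  0.036 ]
blkB [ 0.4568 -0.0985  0.036 ]
blkC [ 0.376 -0.155  0.036]
gtop [ 0.4716 -0.1608  0.125 ]
htop [ 0.4243 -0.1848  0.093 ]
peg [ 0.5872 -0.0807  0.13  ]
e_near_front [ 0.4975 -0.0902  0.012 ]
e_board_top_far [ 0.6548 -0.0838  0.14  ]
e_board_top_near [0.5361 0.057  0.14  ]
f_near_front [0.3769 0.0516 0.012 ]
f_front_lip_far [ 0.4629 -0.007   0.052 ]
f_boardtop_far [0.5331 0.0587 0.14  ]
f_boardtop_near [0.4694 0.1269 0.14  ]
e_lipL [ 0.5859 -0.1455  0.052 ]
e_lipR [ 0.5686 -0.1592  0.052 ]
e_nearL [ 0.52   -0.0686  0.052 ]
e_nearR [ 0.5018 -0.0834  0.052 ]
e_boardtop_near2 [ 0.5912 -0.0128  0.14  ]
fgtop [0.507  0.0432 0.125 ]
fhtop [0.4292 0.0174 0.1   ]
bottle [ 0.3838 -0.0552  0.066 ]
```

```bash
cat >> h.py <<'E'
def go(p,yaw):
    s=sensors.observe();R=np.array(s['eef_rot']);e=np.array(s['ee_pos'])
    y=np.degrees(np.arctan2(R[1,0],R[0,0]));d=R.T@(np.asarray(p)-e)/.25
    tr=-(yaw-y);tr=(tr+180)%360-180
    print('t',round(s['clock'],2),'ee',e.round(4),'yaw',y.round(2),'F',np.round(s['ft_force'],1),'-> cmd',d.round(3),'turn',round(tr/90,3))
E
python3 -c "
from h import *
m=cams.camera_model('wrist');s=sensors.observe();R=np.array(m['R']);c=-R.T@np.array(m['t']);E=np.array(s['eef_rot']);print(m['fx'],'cam in tool',E.T@(c-s['ee_pos']),'axes in tool',(R@E).round(2).tolist())
m=cams.camera_model('scene');
for p in [(420,165),(485,230),(520,200)]: print(ray(m,*p,.1))
go((.44,-.165,.3),35)"
```

```text
288.64865838655624 cam in tool [ 0.07690211  0.00085444 -0.190497  ] axes in tool [[0.0, 1.0, -0.0], [-0.96, 0.0, -0.28], [-0.28, 0.0, 0.96]]
[ 0.50508507 -0.31736836  0.1       ]
[ 0.34754764 -0.23084941  0.1       ]
[ 0.32093645 -0.3316324   0.1       ]
t 0.1 ee [ 0.1997 -0.5119  0.1929] yaw 21.3 F [0.  0.2 0.4] -> cmd [ 1.4   -0.944 -0.426] turn -0.152
```

>>> arm_command:
  moves:
    - [0,0,-0.44,0,-1]
    - [0,0,-0.44,0,-1]
    - [0.7,-0.47,-0.44,0,-1]
    - [0.7,-0.47,-0.44,0,-1]
    - [0.7,-0.47,-0.44,-0.15,-1]
    - [0.7,-0.47,-0.44,-0.15,-1]
    - [0.7,-0.47,-0.44,-0.15,-1]

```text
clock: 0.98
ee_pos: [0.3209, -0.3378, 0.3037]
eef_rot: [[0.819, 0.573, 0.0], [0.573, -0.819, 0.0], [0.0, 0.0, -1.0]]
ft_force: [0.3, 0.0, -0.7]
gripper_width: 0.996
finger_force: 0.0
```

```bash
python3 -c "
from h import *
go((.445,-.165,.26),35)"
```

```text
t 0.97 ee [ 0.3209 -0.3378  0.3037] yaw 34.97 F [ 0.3  0.  -0.7] -> cmd [ 0.803 -0.282  0.175] turn -0.0
```

>>> arm_command:
  moves:
    - [0.8,-0.28,0.17,0,-1]
    - [0.8,-0.28,0.17,0,-1]
    - [0.8,-0.28,0.17,0,-1]
    - [0.8,-0.28,0.17,0,-1]
    - [0.8,-0.28,0.17,0,-1]
    - [0.8,-0.28,0.17,0,-1]

```text
clock: 1.72
ee_pos: [0.4441, -0.1692, 0.2611]
eef_rot: [[0.822, 0.57, -0.001], [0.57, -0.822, -0.001], [-0.001, 0.0, -1.0]]
ft_force: [-0.1, -0.5, 0.8]
gripper_width: 0.998
finger_force: 0.0
```

```bash
python3 -c "
from h import *
cv2.imwrite('pics/w1.png',cams.capture('wrist'))
m=cams.camera_model('wrist');import json;json.dump({k:np.array(v).tolist() for k,v in m.items()},open('w1.json','w'))
go((.445,-.165,.26),35)"
```

```text
t 1.77 ee [ 0.444  -0.1693  0.2612] yaw 34.69 F [ 1.   0.6 -0.7] -> cmd [ 0.013 -0.012  0.005] turn -0.003
```

View pics/w1.png

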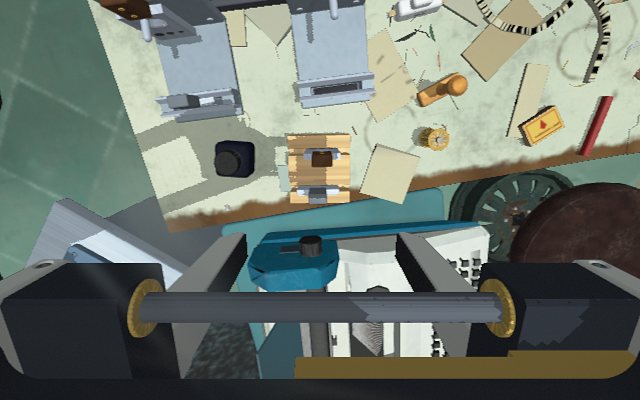

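The wrist view shows the block at (318,168), the gauge tab at (322,158), the holder tab at (317,190), the empty slot at (338,88) and the peg at (333,5..18). I'll enlarge both areas.

Run:
```python
import cv2,numpy as np
i=cv2.imread('pics/w1.png')
a=cv2.resize(i[125:210,270:370],None,fx=5,fy=5,interpolation=cv2.INTER_CUBIC)[:, :400]
a=cv2.resize(i[125:210,278:358],None,fx=5,fy=5,interpolation=cv2.INTER_CUBIC)
b=cv2.resize(i[0:115,285:385],None,fx=4,fy=4,interpolation=cv2.INTER_CUBIC)
o=np.zeros((460,800,3),np.uint8);o[:425,:400]=a;o[:460,400:]=b
cv2.imwrite('pics/c1.png',o)
```

```text
(no output)
```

View pics/c1.png

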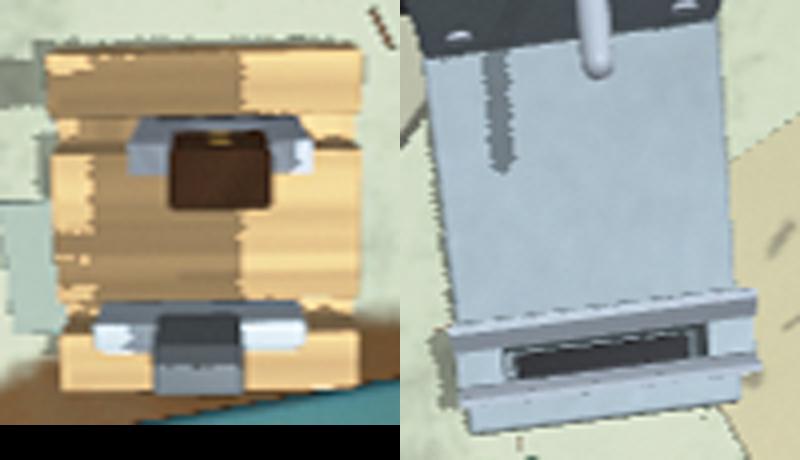

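Run:
```python
from h import *
import json
m=json.load(open('w1.json'));w=lambda u,v,z:ray(m,278+u/5-.4,125+v/5-.4,z)
b=lambda u,v,z:ray(m,285+(u-400)/4-.4,v/4-.4,z)
def yaw(p,q): d=p-q;return np.degrees(np.arctan2(-d[0],d[1])).round(1)
print('g',w(220,178,.129),'h',w(199,368,.095))
A=[w(47,53,.036),w(361,47,.036),w(62,390,.036),w(360,388,.036)]
print('blk',np.mean(A,0),yaw(A[0],A[1]),yaw(A[2],A[3]))
print('gauge back edge yaw',yaw(w(133,120,.09),w(308,117,.09)),'holder',yaw(w(97,305,.058),w(303,303,.058)))
L,R=b(473,433,.012),b(742,402,.012);y=np.radians(yaw(L,R))
print('front',L,R,yaw(L,R),np.linalg.norm(L-R))
l1,r1=b(450,328,.052),b(755,292,.052);print('shelf flare',l1,r1,yaw(l1,r1))
l2,r2=b(462,402,.052),b(760,367,.052);print('lip flare',l2,r2,yaw(l2,r2))
sl=b(604,355,.042);print('slot',sl);pt=b(597,68,.13);print('peg',pt)
for Y in (39.5,40.5,41.5):
    a=np.radians(Y);X=np.array([np.cos(a),np.sin(a),0])
    print(Y,'origin from front',(L+R)/2+.065*X,'flare',(l1+r1+l2+r2)/4+.045*X,'slot',sl+.045*X,'peg',pt-.01*X)
```

```text
g [ 0.46988672 -0.15352442  0.129     ] h [ 0.42274335 -0.17978199  0.095     ]
blk [ 0.44570391 -0.16622215  0.036     ] 35.8 35.1
gauge back edge yaw 35.7 holder 35.3
front [ 0.50318614 -0.09772573  0.012     ] [ 0.56721657 -0.17147715  0.012     ] 41.0 0.09766866737715003
shelf flare [ 0.52616557 -0.07635451  0.052     ] [ 0.59058725 -0.15055554  0.052     ] 41.0
lip flare [ 0.50958005 -0.09199295  0.052     ] [ 0.57367401 -0.16562718  0.052     ] 41.0
slot [ 0.5487871  -0.12173417  0.042     ]
peg [ 0.59251142 -0.08307231  0.13      ]
39.5 origin from front [ 0.58535696 -0.09325635  0.012     ] flare [ 0.58472483 -0.09250903  0.052     ] slot [ 0.58351021 -0.09311065  0.042     ] peg [ 0.58479518 -0.0894331   0.13      ]
40.5 origin from front [ 0.58462775 -0.09238731  0.012     ] flare [ 0.58421999 -0.09190738  0.052     ] slot [ 0.58300537 -0.09250901  0.042     ] peg [ 0.58490736 -0.08956679  0.13      ]
41.5 origin from front [ 0.58388348 -0.09153113  0.012     ] flare [ 0.58370473 -0.09131464  0.052     ] slot [ 0.58249011 -0.09191627  0.042     ] peg [ 0.58502186 -0.08969851  0.13      ]
```

```bash
python3 -c "
from h import *
go((.470,-.1535,.096),35.5)"
```

```text
t 1.77 ee [ 0.444  -0.1693  0.2612] yaw 34.69 F [ 1.   0.6 -0.7] -> cmd [0.122 0.007 0.661] turn -0.009
```

>>> arm_command:
  moves:
    - [0.12,0.0,0.3,-0.009,-0.4]
    - [0.12,0.0,0.3,-0.009,-0.4]
    - [0.12,0.0,0.3,-0.009,-0.4]
    - [0.12,0.0,0.3,-0.009,-0.4]

```text
clock: 2.28
ee_pos: [0.4693, -0.1521, 0.1874]
eef_rot: [[0.814, 0.581, 0.001], [0.581, -0.814, -0.001], [0.0, 0.002, -1.0]]
ft_force: [0.7, -0.8, 0.2]
gripper_width: 0.705
finger_force: 0.0
```

```bash
python3 -c "
from h import *
go((.470,-.1535,.096),35.5)"
```

```text
t 2.27 ee [ 0.4693 -0.1521  0.1874] yaw 35.52 F [ 0.7 -0.8  0.2] -> cmd [-0.001  0.006  0.366] turn 0.0
```

>>> arm_command:
  moves:
    - [0,0.006,0.2,0,-0.4]
    - [0,0.006,0.36,0,-0.4]
    - [0,0.006,0.36,0,-0.4]
    - [0,0.006,0.36,0,-0.4]
    - [0,0.006,0.36,0,1]
    - [0,0.006,0.36,0,1]
    - [0,0.006,0.36,0,1]
    - [0,0.006,0.36,0,1]
  grip_force: 30

```text
clock: 3.28
ee_pos: [0.47, -0.1518, 0.0964]
eef_rot: [[0.813, 0.582, 0.0], [0.582, -0.813, -0.0], [0.0, 0.0, -1.0]]
ft_force: [-0.4, -0.1, -0.0]
gripper_width: 0.317
finger_force: 0.0
```

>>> arm_command:
  moves:
    - [0,0,0,0,1]
    - [0,0,0,0,1]

```text
clock: 3.52
ee_pos: [0.4701, -0.1519, 0.0962]
eef_rot: [[0.813, 0.582, 0.0], [0.582, -0.813, -0.0], [0.0, 0.0, -1.0]]
ft_force: [0.2, 0.2, 0.7]
gripper_width: 0.252
finger_force: 30.0
```

>>> arm_command:
  moves:
    - [0,0,-0.12,0,1]
    - [0,0,-0.25,0,1]
    - [0,0,-0.32,0,1]
    - [0,0,-0.32,0,1]
    - [0,0,-0.32,0,1]

```text
clock: 4.15
ee_pos: [0.4693, -0.1514, 0.1751]
eef_rot: [[0.813, 0.582, -0.002], [0.582, -0.813, 0.001], [-0.001, -0.002, -1.0]]
ft_force: [-0.3, 1.1, -1.2]
gripper_width: 0.253
finger_force: 30.0
```

```bash
python3 -c "
from h import *
go((.5651,-.1075,.159),41)"
```

```text
t 4.15 ee [ 0.4693 -0.1514  0.1751] yaw 35.61 F [-0.3  1.1 -1.2] -> cmd [0.414 0.08  0.064] turn -0.06
```

>>> arm_command:
  moves:
    - [0.2,0.04,0.03,-0.03,1]
    - [0.41,0.08,0.064,-0.06,1]
    - [0.41,0.08,0.064,-0.06,1]
    - [0.41,0.08,0.064,-0.06,1]
    - [0.41,0.08,0.064,-0.06,1]

```text
clock: 4.78
ee_pos: [0.5639, -0.1088, 0.1599]
eef_rot: [[0.755, 0.655, -0.001], [0.655, -0.755, 0.0], [-0.001, -0.001, -1.0]]
ft_force: [0.7, 0.3, -0.9]
gripper_width: 0.248
finger_force: 30.0
```

```bash
python3 -c "
from h import *
a=cams.capture('wrist')[0:260,190:450];b=cams.capture('scene')[160:300,250:400]
o=np.zeros((520,800,3),np.uint8);o[:494,:400]=0
a=cv2.resize(a,(400,400));b=cv2.resize(b,None,fx=2.66,fy=2.66,interpolation=cv2.INTER_CUBIC)
o[:400,:400]=a;o[:b.shape[0],400:400+b.shape[1]]=b[:,:400];cv2.imwrite('pics/c2.png',o)
go((.5651,-.1075,.159),41)
go((.584+.033*.755,-.0915+.033*.656+.001,.159),41)"
```

```text
t 4.88 ee [ 0.5643 -0.109   0.1605] yaw 40.94 F [-0.5  0.1 -0.2] -> cmd [ 0.006 -0.002  0.006] turn -0.001
t 4.88 ee [ 0.5643 -0.109   0.1605] yaw 40.94 F [-0.5  0.1 -0.2] -> cmd [ 0.24  -0.004  0.006] turn -0.001
```

View pics/c2.png

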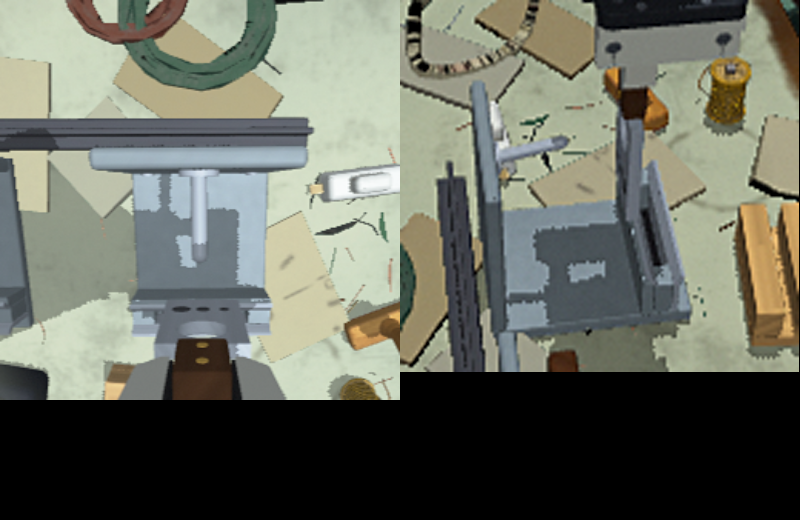

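The gauge is in front of the peg, which sits at u≈199 against the tab at u≈203, so it is well aligned. Now I'll thread it on.

>>> arm_command:
  moves:
    - [0.03,0,0.014,0,1]
    - [0.08,0,0.014,0,1]
    - [0.13,0,0.014,0,1]
    - [0.17,0,0.02,0,1]
    - [0.21,0,0.028,0,1]
    - [0.24,0,0.034,0,1]
    - [0.24,0,0.034,0,1]
    - [0.24,0,0.034,0,1]

```text
clock: 5.88
ee_pos: [0.61, -0.0692, 0.1516]
eef_rot: [[0.755, 0.656, -0.0], [0.656, -0.755, -0.0], [-0.0, -0.0, -1.0]]
ft_force: [-0.2, 0.1, -0.9]
gripper_width: 0.253
finger_force: 30.0
```

>>> arm_command:
  moves:
    - [0,0,0.012,0,1]
    - [0,0,0.022,0,1]
    - [0,0,0.028,0,1]
    - [0,0,0.028,0,1]

```text
clock: 6.38
ee_pos: [0.6101, -0.0691, 0.1446]
eef_rot: [[0.755, 0.656, -0.0], [0.656, -0.755, 0.0], [-0.0, -0.0, -1.0]]
ft_force: [0.4, -0.4, -0.7]
gripper_width: 0.253
finger_force: 30.0
```

```bash
python3 -c "
from h import *
cv2.imwrite('pics/c3.png',cv2.resize(cams.capture('scene')[120:300,250:420],None,fx=3.2,fy=3.2,interpolation=cv2.INTER_CUBIC))
go((.5651,-.1075,.159),41)"
```

```text
t 6.42 ee [ 0.6102 -0.0691  0.1447] yaw 41.01 F [-0.5 -0.5 -1. ] -> cmd [-0.237 -0.002 -0.057] turn 0.0
```

View pics/c3.png

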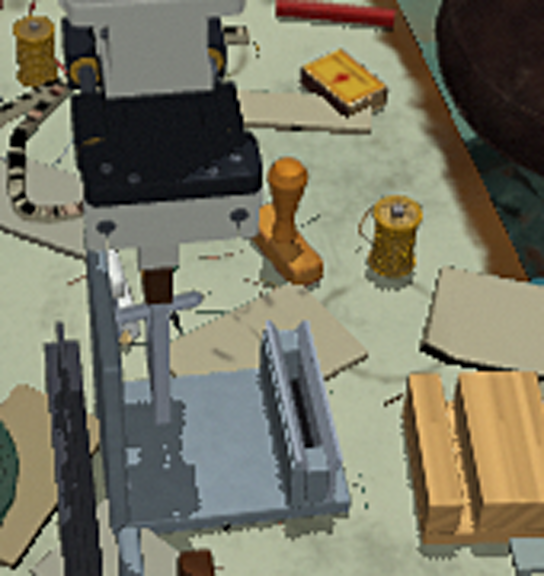

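The peg runs through the eye and sticks out at (190,302). I'll lower the gauge slightly until it rests.

>>> arm_command:
  moves:
    - [0,0,0.005,0,1]
    - [0,0,0.005,0,1]

```text
clock: 6.68
ee_pos: [0.6105, -0.069, 0.1441]
eef_rot: [[0.755, 0.656, 0.001], [0.656, -0.755, -0.0], [0.001, 0.001, -1.0]]
ft_force: [-1.0, 0.3, 3.5]
gripper_width: 0.254
finger_force: 30.0
```

>>> arm_command:
  moves:
    - [0,0,0.005,0,1]
    - [0,0,0.005,0,1]

```text
clock: 6.92
ee_pos: [0.6108, -0.069, 0.1438]
eef_rot: [[0.754, 0.656, 0.002], [0.656, -0.754, -0.0], [0.001, 0.002, -1.0]]
ft_force: [-2.6, 1.9, 9.0]
gripper_width: 0.253
finger_force: 30.0
```

>>> arm_command:
  moves:
    - [0,0,-0.005,0,1]
    - [0,0,-0.005,0,1]
    - [0,0,-0.005,0,0.2]
    - [0,0,-0.005,0,0]
    - [0,0,-0.005,0,0]
    - [0,0,-0.005,0,0]
    - [0,0,-0.005,0,0]

```text
clock: 7.8
ee_pos: [0.6102, -0.069, 0.1433]
eef_rot: [[0.755, 0.656, -0.0], [0.656, -0.755, 0.0], [-0.0, -0.0, -1.0]]
ft_force: [0.5, -0.1, 0.6]
gripper_width: 0.505
finger_force: 0.0
```

>>> arm_command:
  moves:
    - [0,0,-0.1,0,0]
    - [0,0,-0.3,0,0]
    - [0,0,-0.5,0,0]
    - [0,0,-0.5,0,0]
    - [0,0,-0.5,0,0]

```text
clock: 8.43
ee_pos: [0.6099, -0.069, 0.2679]
eef_rot: [[0.755, 0.656, -0.0], [0.656, -0.755, 0.0], [-0.0, -0.0, -1.0]]
ft_force: [0.1, -0.3, -0.2]
gripper_width: 0.499
finger_force: 0.0
```

```bash
python3 -c "
from h import *
import json
m=json.load(open('w1.json'));R=np.array(m['R'])
a=cv2.resize(cams.capture('scene')[170:300,250:450],None,fx=3.8,fy=3.8,interpolation=cv2.INTER_CUBIC)
cv2.imwrite('pics/c4.png',a)
go((.4227,-.1798,.2),35.3)"
```

```text
t 8.47 ee [ 0.6095 -0.0688  0.267 ] yaw 41.01 F [ 0.5  0.2 -0.1] -> cmd [-0.855 -0.155  0.269] turn 0.063
```

View pics/c4.png

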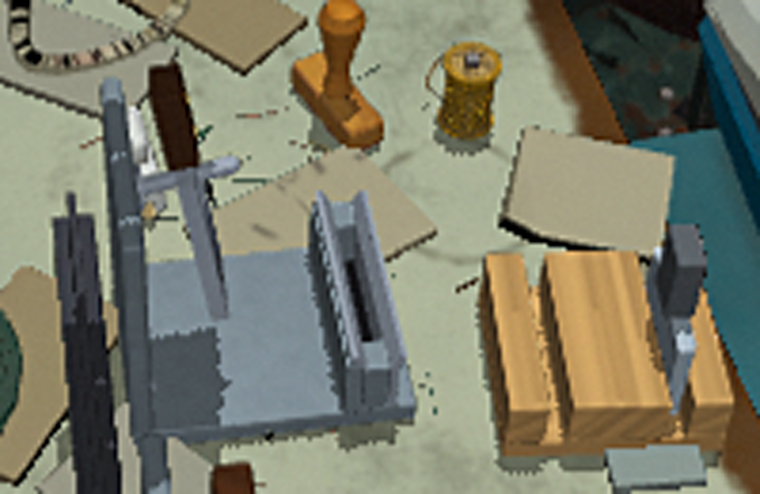

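The gauge hangs on the peg, tilted back square to it. The holder is untouched in the front groove, with its tab at (683,265). Before descending I'll check how tall the typewriter is.

Run:
```python
from h import *
import json
w=json.load(open('w1.json'));s=cams.camera_model('scene')
for z in (-.1,-.05,0,.05,.1,.15):
    X=ray(s,475,245,z);print(z,X.round(3),proj(w,X).round(0), proj(w,ray(s,490,330,z)).round(0))
```

```text
-0.1 [ 0.37  -0.374 -0.1  ] [381. 244.] [285. 235.]
-0.05 [ 0.365 -0.328 -0.05 ] [366. 245.] [266. 235.]
0 [ 0.36  -0.283  0.   ] [347. 245.] [243. 235.]
0.05 [ 0.355 -0.237  0.05 ] [323. 246.] [214. 236.]
0.1 [ 0.35  -0.191  0.1  ] [293. 247.] [178. 236.]
0.15 [ 0.345 -0.146  0.15 ] [254. 249.] [129. 237.]
```

>>> arm_command:
  moves:
    - [-0.2,-0.04,0,0,-0.4]
    - [-0.45,-0.08,0.1,0.03,-0.4]
    - [-0.65,-0.12,0.2,0.06,-0.4]
    - [-0.86,-0.155,0.27,0.063,-0.4]
    - [-0.86,-0.155,0.27,0.063,-0.4]
    - [-0.86,-0.155,0.27,0.063,-0.4]
    - [-0.86,-0.155,0.27,0.063,-0.4]

```text
clock: 9.35
ee_pos: [0.4238, -0.1806, 0.2011]
eef_rot: [[0.815, 0.58, 0.001], [0.58, -0.815, -0.0], [0.001, 0.0, -1.0]]
ft_force: [-0.4, -0.1, -0.3]
gripper_width: 0.702
finger_force: 0.0
```

```bash
python3 -c "
from h import *
i=cams.capture('wrist');m=cams.camera_model('wrist')
cv2.imwrite('pics/w5.png',cv2.resize(i[100:300,200:440],None,fx=3,fy=3,interpolation=cv2.INTER_CUBIC))
print(proj(m,(.4227,-.1798,.095)))
import json;json.dump({k:np.array(v).tolist() for k,v in m.items()},open('w5.json','w'))
go((.4227,-.1798,.064),35.3)"
```

```text
[318.92517499 192.77829455]
t 9.4 ee [ 0.4237 -0.1805  0.2011] yaw 35.44 F [-0.9 -0.4 -0.2] -> cmd [-0.002 -0.005  0.548] turn 0.002
```

View pics/w5.png

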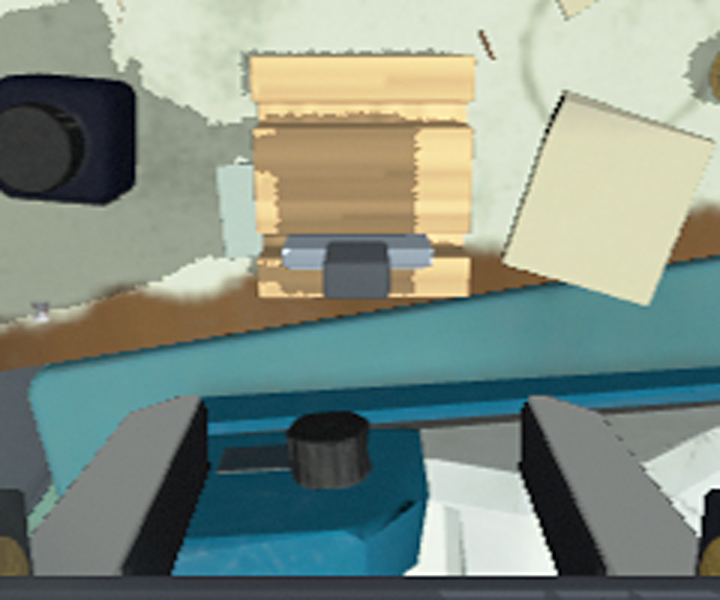

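The holder's tab top is centred at (357,278) in the crop, or full px (319,192.7), matching the prediction. The typewriter knob (z≈0.07) is clear.

>>> arm_command:
  moves:
    - [0,0,0.2,0,-0.4]
    - [0,-0.003,0.4,0,-0.4]
    - [0,-0.003,0.544,0,-0.4]
    - [0,-0.003,0.544,0,-0.4]
    - [0,-0.003,0.544,0,-0.4]
    - [0,-0.003,0.544,0,1]
    - [0,-0.003,0.544,0,1]
    - [0,-0.003,0.544,0,1]
  grip_force: 45

```text
clock: 10.4
ee_pos: [0.4225, -0.1806, 0.0656]
eef_rot: [[0.816, 0.578, 0.001], [0.578, -0.816, -0.001], [0.0, 0.001, -1.0]]
ft_force: [0.3, -0.7, 0.4]
gripper_width: 0.425
finger_force: 0.0
```

>>> arm_command:
  moves:
    - [0,0,0,0,1]
    - [0,0,0,0,1]
    - [0,0,0,0,1]
    - [0,0,0,0,1]

```text
clock: 10.9
ee_pos: [0.4221, -0.1803, 0.065]
eef_rot: [[0.816, 0.578, 0.0], [0.578, -0.816, 0.0], [0.0, -0.0, -1.0]]
ft_force: [-0.2, 1.0, 1.9]
gripper_width: 0.25
finger_force: 45.0
```

>>> arm_command:
  moves:
    - [0,0,-0.1,0,1]
    - [0,0,-0.2,0,1]
    - [0,0,-0.3,0,1]
    - [0,0,-0.3,0,1]
    - [0,0,-0.3,0,1]

```text
clock: 11.52
ee_pos: [0.4216, -0.1799, 0.1389]
eef_rot: [[0.816, 0.578, -0.001], [0.578, -0.816, 0.001], [-0.0, -0.001, -1.0]]
ft_force: [0.1, -0.3, -0.5]
gripper_width: 0.249
finger_force: 45.0
```

```bash
python3 -c "
from h import *
a=np.radians(41);o=np.array([.584,-.0915,0]);p=o-.045*np.array([np.cos(a),np.sin(a),0]);print(p)
go(p+[0,0,.125],41)"
```

```text
[ 0.55003807 -0.12102266  0.        ]
t 11.53 ee [ 0.4216 -0.1799  0.1389] yaw 35.34 F [ 0.1 -0.3 -0.5] -> cmd [0.555 0.105 0.055] turn -0.063
```

>>> arm_command:
  moves:
    - [0.2,0.04,0,-0.03,1]
    - [0.4,0.08,0.03,-0.06,1]
    - [0.555,0.105,0.055,-0.063,1]
    - [0.555,0.105,0.055,-0.063,1]
    - [0.555,0.105,0.055,-0.063,1]
    - [0.555,0.105,0.055,-0.063,1]

```text
clock: 12.28
ee_pos: [0.5494, -0.1219, 0.1259]
eef_rot: [[0.755, 0.656, -0.001], [0.656, -0.755, 0.0], [-0.001, -0.001, -1.0]]
ft_force: [-0.4, 0.4, -0.9]
gripper_width: 0.25
finger_force: 45.0
```

```bash
python3 -c "
from h import *
a=cams.capture('wrist')[60:260,220:420];m=cams.camera_model('wrist');b=cams.capture('scene')[170:310,280:420]
o=np.hstack([cv2.resize(a,(400,400),interpolation=cv2.INTER_CUBIC),cv2.resize(b,(400,400),interpolation=cv2.INTER_CUBIC)]);cv2.imwrite('pics/c6.png',o)
go((.55,-.121,.125),41)"
```

```text
t 12.38 ee [ 0.5498 -0.122   0.1263] yaw 40.95 F [ 0.4 -0.3 -0.3] -> cmd [ 0.003 -0.003  0.005] turn -0.001
```

View pics/c6.png

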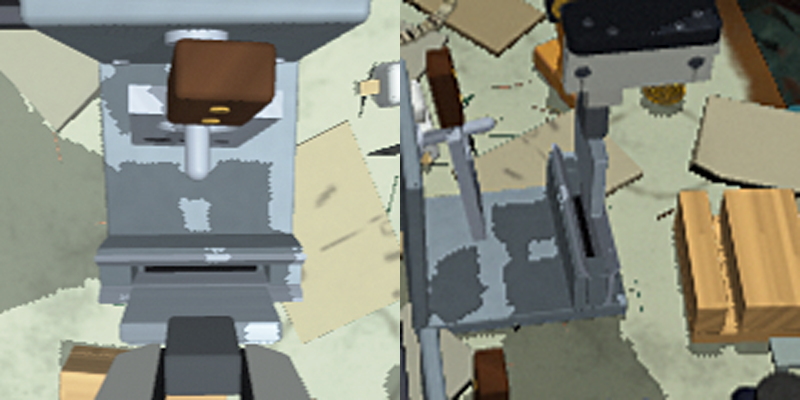

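The holder is over the slot. The blade is centred at u≈201 and the slot at u≈199.5, so y is aligned. I'll go down gently.

>>> arm_command:
  moves:
    - [0.003,0,0.04,0,1]
    - [0.003,0,0.07,0,1]
    - [0.003,0,0.1,0,1]
    - [0.003,0,0.12,0,1]
    - [0.003,0,0.14,0,1]
    - [0.003,0,0.14,0,1]

```text
clock: 13.12
ee_pos: [0.5508, -0.1208, 0.0907]
eef_rot: [[0.755, 0.656, -0.001], [0.656, -0.755, 0.0], [-0.0, -0.001, -1.0]]
ft_force: [0.5, -0.7, -1.1]
gripper_width: 0.251
finger_force: 45.0
```

>>> arm_command:
  moves:
    - [0,0,0.015,0,1]
    - [0,0,0.03,0,1]
    - [0,0,0.04,0,1]
    - [0,0,0.04,0,1]

```text
clock: 13.62
ee_pos: [0.5509, -0.1209, 0.0809]
eef_rot: [[0.755, 0.656, -0.0], [0.656, -0.755, 0.0], [-0.0, -0.0, -1.0]]
ft_force: [0.2, -0.6, -1.3]
gripper_width: 0.246
finger_force: 45.0
```

>>> arm_command:
  moves:
    - [0,0,0.01,0,1]
    - [0,0,0.02,0,1]
    - [0,0,0.024,0,1]
    - [0,0,0.024,0,1]

```text
clock: 14.12
ee_pos: [0.5512, -0.1209, 0.0755]
eef_rot: [[0.755, 0.656, 0.001], [0.656, -0.755, -0.0], [0.0, 0.0, -1.0]]
ft_force: [-1.1, 0.9, 4.2]
gripper_width: 0.249
finger_force: 45.0
```

>>> arm_command:
  moves:
    - [0,0,0.006,0,1]
    - [0,0,0.012,0,1]
    - [0,0,0.016,0,1]
    - [0,0,0.016,0,1]

```text
clock: 14.62
ee_pos: [0.5512, -0.1209, 0.0714]
eef_rot: [[0.755, 0.656, 0.0], [0.656, -0.755, -0.0], [0.0, 0.0, -1.0]]
ft_force: [-2.1, 1.9, 5.6]
gripper_width: 0.251
finger_force: 45.0
```

>>> arm_command:
  moves:
    - [0,0,0.006,0,1]
    - [0,0,0.008,0,1]
    - [0,0,0.008,0,1]

```text
clock: 15.0
ee_pos: [0.5513, -0.1209, 0.0695]
eef_rot: [[0.755, 0.656, 0.001], [0.656, -0.755, -0.0], [0.0, 0.0, -1.0]]
ft_force: [-2.2, 1.7, 6.4]
gripper_width: 0.25
finger_force: 45.0
```

>>> arm_command:
  moves:
    - [0,0,0.003,0,1]
    - [0,0,0.003,0,1]

```text
clock: 15.25
ee_pos: [0.5513, -0.1209, 0.0688]
eef_rot: [[0.755, 0.656, 0.001], [0.656, -0.755, -0.0], [0.0, 0.0, -1.0]]
ft_force: [-0.1, 1.6, 7.3]
gripper_width: 0.246
finger_force: 45.0
```

>>> arm_command:
  moves:
    - [0,0,0.003,0,1]
    - [0,0,0.003,0,1]

```text
clock: 15.5
ee_pos: [0.5514, -0.1208, 0.0687]
eef_rot: [[0.755, 0.656, 0.001], [0.656, -0.755, -0.0], [0.001, 0.001, -1.0]]
ft_force: [-2.8, 2.4, 10.6]
gripper_width: 0.25
finger_force: 45.0
```

>>> arm_command:
  moves:
    - [0,0,0.002,0,1]
    - [0,0,0.002,0,1]
    - [0,0,0.002,0,1]

```text
clock: 15.88
ee_pos: [0.5516, -0.1208, 0.0686]
eef_rot: [[0.754, 0.656, 0.002], [0.656, -0.754, -0.0], [0.001, 0.001, -1.0]]
ft_force: [-3.2, 2.3, 13.0]
gripper_width: 0.247
finger_force: 45.1
```

```bash
python3 -c "
from h import *
cv2.imwrite('pics/c7.png',cv2.resize(cams.capture('scene')[170:310,250:450],None,fx=3.8,fy=3.8,interpolation=cv2.INTER_CUBIC))
go((.55,-.121,.069),41)"
```

```text
t 15.93 ee [ 0.5516 -0.1208  0.0686] yaw 41.02 F [-2.8  2.4 13.3] -> cmd [-0.005 -0.003 -0.002] turn 0.0
```

View pics/c7.png

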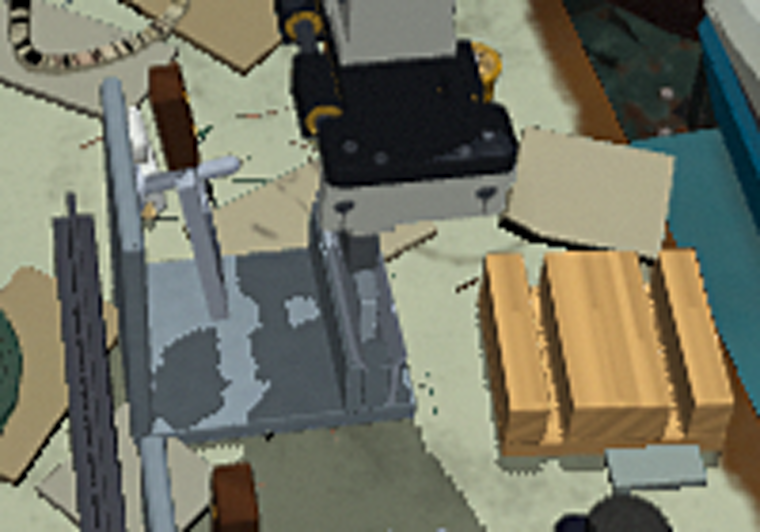

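The gauge still hangs on the peg (190,180) and the holder is down in the slot (360,300). It is held against the stop at about 14 N, so I'm handing in.

```bash
python3 -c "
from plant import r
print(r.close_job())"
```

```text
the job is handed in; nothing more can be done
None
```

I handed the job in at about 16 s. The gauge hangs by its eye on the empty station's peg, released. The label holder is still gripped and pressed to the seat's stop at about 14 N, with its front face kept to the station's front (label not seen up close), and nothing else was touched.

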